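# Show a tin to the pantry scanner and hold the bin lid open

## Task

I am putting this tin away: turn it where it stands, upright, so the middle of its paper label faces straight at the scanner's window, and let go of it. Then raise the storage bin's lid by its bar handle to 60 degrees from closed and finish while still holding it there with the gripper, because it falls shut on its own. Leave the jar, the mug and the low tin where they stand.

Things in the scene. Friction and masses are not known exactly. Their poses are not given: they have to be found in the camera images.
- tin: plain dark metal tin, 62 mm diameter, 110 mm high, about 0.35 kg, loose, standing before the scanner, its axis about 100 mm from the window. Origin: centre of its underside; z up its axis; +x points out through the middle of its label. A 12 mm wide white paper seal strip on its flat top runs from the centre to the rim on the label's side (+x). Starts turned any way except facing the window
- label_mid (a point): the middle of the tin's white paper label with dark bars, which covers only about 70 degrees of the side: 31 mm from the axis along the tin's +x, 55 mm above its underside
- scanner: fixed grey scanner block, 60 mm deep (x), 90 mm wide (y), 110 mm high over all, on a black foot 80 x 100 mm, 12 mm high. Origin: centre of its underside. Its dark window is on its -x face, towards the tin
- scan_window (a point): centre of the scanner's window, on the block's -x face, 30 mm from its centre and 62 mm above the table
- bin: fixed white steel storage bin, 180 mm deep (x), 280 mm wide (y), walls 110 mm high, origin at the centre of its underside; front (-x) roughly towards the robot, z up. May stand left or right of the scanner. Vegetables lie inside, never handled
- bar_mid (a point): middle of the round steel bar handle, 12 mm thick, 150 mm long, parallel to the hinge, 225 mm from it in the lid's mid-plane; closed: 115 mm above the table, its axis 45 mm before the bin's front wall. Two flat arms 140 mm apart carry it; between them the fingers, opened 30 to 40 mm, fit down on both sides of the bar. The bar can turn between the fingers, so the tool may stay pointing down
- hinge_mid (a point): middle of the hinge line (axis along the bin's y), 90 mm behind the bin's centre, 115 mm above the table
- lid (a joint): angle of the bin's flat wooden lid (184 x 286 mm, 10 mm thick, about 0.4 kg with its bar), hinged on the far (+x) rim: 0 closed and level, 1.047 = 60 degrees; grows as the front with the bar rises; hard stop at 1.4. No spring, almost no friction: let go, it falls shut from any angle. 2 to 3 N at the bar lifts it
- preserve_jar: amber glass jar with brass cap, 60 mm diameter, 75 mm high; bystander, loose, origin at the centre of its underside
- mug: white mug, 80 mm diameter, 90 mm high; bystander, loose, origin at the centre of its underside
- flat_tin: low wide tin with a paper label all round, 84 mm diameter, 50 mm high; bystander, loose, origin at the centre of its underside

How it is judged:
By the outcome, as a careful person would: the job done as asked, in the order asked, and still so for the second after the job is handed in, while the arm keeps its last pose, push and grip.
It also fails if it takes over 58 s, if anything falls off the work surface, if the arm or the gripper's body presses on something with over 40 N, if the wrist force passes 120 N, or if a joint passes its speed limit or range.

## Robot

A 6-joint arm with a two-finger parallel gripper is mounted at the origin on the work surface. World frame = base frame: x ahead of the robot, y to its left, z up, the work surface at z = 0. Lengths are in m, angles in rad, forces in N, time in s.
With the tool pointing down it reaches from about 0.3 to 0.775 m from the base axis. Payload 14.6 kg.
Tool frame: the origin (TCP) lies midway between the tips of the shut fingers; the grasp point (between the pads) lies 19 mm behind it (ctrl.pinch_z is the z of the grasp point in the tool frame, in m); z points along the fingers, y is the line along which they close (so a half turn about z gives the same grasp; the last joint's range is limited). The gripper opens to 94 mm and grips with 3 to 60 N. Pads are 16 mm wide; open, the fingers measure 119 mm over their backs; the gripper's body (75 mm by 177 mm) begins 78 mm behind the grasp point.
Start: joints at [-1.382, 0.3, 1.521, -0, 1.321, -0.067], TCP at [0.139, -0.532, 0.205] pointing down, gripper open.
Joint ranges: [-3.03, 3.03], [-0.79, 2.21], [0.23, 2.52], [-1.04, 4.18], [0, 3.07], [-2.55, 2.55]. Speed limits (rad/s): [2.22, 2.22, 2.57, 3.14, 3.14, 3.14].

## Interface

Orientations are given as [roll, pitch, yaw] about the fixed x, y, z axes, in that order (R = Rz(yaw) Ry(pitch) Rx(roll)).
In Python, from station import ctrl, camera, ticket gives the robot as it stands. The module is installed in compiled form; this text tells all that it offers.
- The arm moves only by the shell command python3 -m inch 'ROWS' [FORCE]. ROWS is text: rows parted by semicolons, each of 7 numbers parted by spaces: the opening, from -1 (shut) to 1 (fully open), then the shift along the tool's x, y, z in units of 0.03 m (1.0 is 0.03 m), then the turn, a rotation vector about the tool's x, y, z in units of 10 degrees (1.0 is 10 degrees). In form: grip dx dy dz rx ry rz; .... A call has 1 to 10 rows; each row shifts and turns the commanded pose from where the row before left it, along the tool's axes as they then stand; what a row does not reach is not made up. A row lasts 1/8 s, in which the tool goes at most 62.5 mm and 10.7 degrees, less where a joint would pass 70% of its speed; a pose out of reach is approached as far as the arm can. A call with a number of a shift or a turn outside -1 to 1 is refused whole. A call with a gripper value outside its range is refused whole. The fingers move at their own pace and stop on an object; FORCE is the grip in N (left out, the last holds). Time passes only in rows, so rows that do not move let the fingers close. It gives the time, the measured TCP pose, the force, the opening and the grip force at its end, in the units of the state.
- ctrl.get_obs(): the state, without advancing time (a new reading comes with each control period).
- camera(name): name is "side" or "top"; returns a dict with "img" (480x640x3 uint8, blue, green, red), "range_z" (480x640 float32, m along the optical axis (not along the pixel's ray), 0 where there is no reading), "intrinsics" (3x3 intrinsics, pixels), "view" (4x4, takes a point from world to camera coordinates). Camera axes: x right, y down, z forward; pixel columns grow to the right and rows downward; lengths in m; the calibration is good to about 2 mm. A picture is of the moment at which its call begins.
- ticket.hand_in(): hands the job in; it is judged then, once.
The state is a dict: "time_s": time; "qpos": joint angles; "joint_vel": joint speeds; "tau": joint torques, N m; "ee_pos": TCP position; "eef_rot": TCP orientation; "force": force on the tool from outside, world axes, zero at the start; "moment": the same for the moment, N m; "grip_width": finger opening in m; "grip_force": force on a finger pad.
Only numpy, scipy, OpenCV 4.12 (cv2) and the standard library are available. Lean on these libraries where they do the work, as an engineer would, in place of code of your own. Each camera call takes 0.05 s, during which the arm holds its last target. There are 200 camera calls.

## Working session

There is one attempt and no reset: what is moved stays moved. The work goes in short steps, Python scripts to look and compute and a shell command to move; the robot and the scene stay as the last step left them, time stands still between calls to the robot, and variables do not carry over. Pictures are saved under pics/ and viewed, at most 10 in all, crops included, and the job is handed in when it is done.

```bash
mkdir -p pics; cat > h.py <<'E'
import numpy as np, cv2
from station import ctrl, camera, ticket
def world(c):
    z=c["range_z"]; K=c["intrinsics"]; v,u=np.mgrid[:480,:640]
    P=np.stack([(u-K[0,2])/K[0,0]*z,(v-K[1,2])/K[1,1]*z,z,np.ones_like(z)],-1)
    return (P@np.linalg.inv(c["view"]).T)[...,:3]
E
python3 - <<'E'
from h import *
print(ctrl.get_obs(),ctrl.pinch_z)
for n in("side","top"):
    c=camera(n); cv2.imwrite(f"pics/{n}0.png",c["img"]); np.savez(f"{n}0.npz",**c)
    print(np.round(c["view"],3),c["intrinsics"])
E
```

```text
{'time_s': 0.0, 'qpos': array([-1.38161977e+00,  3.00501601e-01,  1.52158153e+00, -4.38678550e-05,
        1.32070180e+00, -6.65872114e-02]), 'joint_vel': array([-0.00225256, -0.00033106, -0.00025466,  0.00050862,  0.00030606,
        0.00011725]), 'tau': array([ 1.61788084e-03, -5.31808913e+01, -3.52738202e+01,  7.08793220e-02,
        2.43961177e-02, -9.20255206e-05]), 'ee_pos': array([ 0.13908427, -0.53184962,  0.20486941]), 'eef_rot': array([-3.14040019e+00, -3.69358096e-05,  2.55774625e-01]), 'force': array([-0.08815544,  0.36936509,  0.57711606]), 'moment': array([-0.02921037, -0.05901426, -0.01907478]), 'grip_force': 0.0, 'grip_width': 0.09373293258201063} -0.0188
[[-0.987 -0.158  0.003  0.561]
 [-0.077  0.462 -0.884  0.137]
 [ 0.138 -0.873 -0.468  1.298]
 [ 0.     0.     0.     1.   ]] [[445.45187648   0.         316.9160549 ]
 [  0.         445.45187648 241.24746863]
 [  0.           0.           1.        ]]
[[ 3.30e-02 -9.99e-01  4.00e-03 -1.00e-03]
 [-9.74e-01 -3.30e-02 -2.23e-01  6.04e-01]
 [ 2.23e-01  3.00e-03 -9.75e-01  1.11e+00]
 [ 0.00e+00  0.00e+00  0.00e+00  1.00e+00]] [[451.69451282   0.         325.28527092]
 [  0.         451.69451282 241.40208076]
 [  0.           0.           1.        ]]
```

View pics/side0.png

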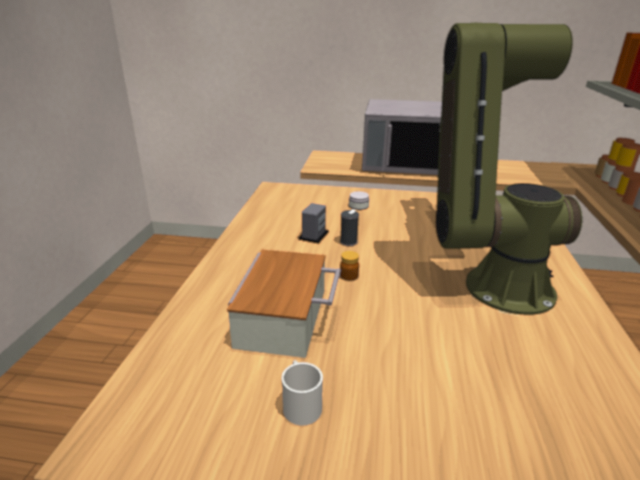

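View pics/top0.png

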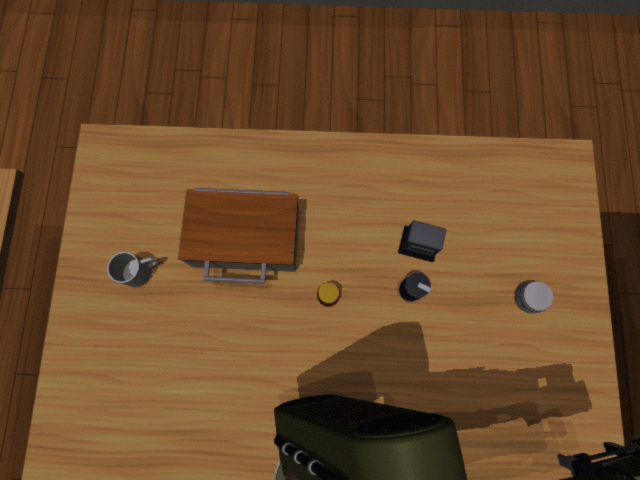

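The side view shows the bin at (280,300), its bar at (335,285), the jar at (349,265), the tin at (349,228) and the scanner at (314,222). In the top view the tin is at (416,286) with its strip pointing right to (430,290). The scanner is at (425,238), the bar runs (205..265,281), the jar is at (328,293) and the mug at (124,268).

```bash
python3 - <<'E'
from h import *
for n in("top","side"):
    c=dict(np.load(f"{n}0.npz")); W=world(c); g=c["img"].astype(int); x,y,z=W[...,0],W[...,1],W[...,2]
    np.save(n+"W.npy",W)
    def rep(name,m):
        p=W[m]; 
        if len(p)<4: print(n,name,len(p)); return
        r=cv2.minAreaRect(p[:,:2].astype(np.float32))
        print(n,name,len(p),"mean",p.mean(0).round(4),"lo",p.min(0).round(3),"hi",p.max(0).round(3),"rect",np.round(r[0],4),np.round(r[1],3),round(r[2],2))
    if n=="top":
        B=lambda a,b,c_,d:(np.mgrid[:480,:640][1]>=a)&(np.mgrid[:480,:640][1]<=b)&(np.mgrid[:480,:640][0]>=c_)&(np.mgrid[:480,:640][0]<=d)
        t=B(395,440,268,305); tt=t&(z>.1)&(z<.12); rep("tin",tt)
        wt=tt&(g.min(2)>110); rep("strip",wt)
        rep("scan",B(395,455,212,268)&(z>.095)&(z<.125))
        rep("lid",B(170,310,180,272)&(z>.108)&(z<.135))
        rep("bar",B(195,275,276,290)&(z>.1)&(z<.14))
        rep("jar",B(310,345,278,310)&(z>.06)&(z<.09))
        rep("mug",B(100,160,245,290)&(z>.08)&(z<.1))
        rep("flat",B(510,560,275,315)&(z>.04)&(z<.06))
    else:
        U=np.mgrid[:480,:640]; B=lambda a,b,c_,d:(U[1]>=a)&(U[1]<=b)&(U[0]>=c_)&(U[0]<=d)
        t=B(335,362,205,250); rep("tin",t&(z>.02)&(z<.1)); rep("tintop",t&(z>.104)); rep("strip",t&(z>.1)&(g.min(2)>110))
        rep("scan",B(295,330,200,245)&(z>.03)&(z<.105)); rep("scantop",B(295,330,200,245)&(z>.105))
        rep("bar",B(326,345,268,305)&(z>.1)&(z<.13)); rep("lid",B(225,330,245,325)&(z>.112)&(z<.135))
        rep("jar",B(338,362,250,280)&(z>.01)&(z<.09))
c=dict(np.load("top0.npz"));a=cv2.resize(c["img"][210:312,380:460],None,fx=5,fy=5,interpolation=cv2.INTER_CUBIC)
c=dict(np.load("side0.npz"));b=cv2.resize(c["img"][195:275,295:367],None,fx=5,fy=5,interpolation=cv2.INTER_CUBIC)
b=cv2.copyMakeBorder(b,0,510-400,0,0,0); cv2.imwrite("pics/crop1.png",np.hstack([a,b]))
E
```

```text
top tin 521 mean [ 0.4924 -0.2124  0.1101] lo [ 0.462 -0.244  0.1  ] hi [ 0.524 -0.181  0.116] rect [ 0.4933 -0.2123] [0.062 0.061] 5.86
top strip 56 mean [ 0.4869 -0.2266  0.1112] lo [ 0.477 -0.242  0.105] hi [ 0.497 -0.212  0.115] rect [ 0.4872 -0.2271] [0.031 0.011] 64.02
top scan 846 mean [ 0.6181 -0.2354  0.1093] lo [ 0.582 -0.284  0.095] hi [ 0.656 -0.188  0.117] rect [ 0.6199 -0.237 ] [0.09  0.061] 76.35
top lid 8364 mean [0.6228 0.2375 0.12  ] lo [0.505 0.094 0.108] hi [0.723 0.382 0.129] rect [0.6131 0.2382] [0.287 0.219] 89.29
top bar 316 mean [0.4898 0.2361 0.1195] lo [0.483 0.164 0.11 ] hi [0.501 0.314 0.127] rect [0.4922 0.2393] [0.15  0.018] 89.54
top jar 348 mean [0.4699 0.0072 0.0748] lo [ 0.444 -0.017  0.061] hi [0.497 0.033 0.081] rect [0.4707 0.008 ] [0.052 0.051] 0.91
top mug 243 mean [0.5157 0.5268 0.0877] lo [0.476 0.482 0.08 ] hi [0.554 0.566 0.095] rect [0.5158 0.5269] [0.079 0.079] 65.22
top flat 753 mean [ 0.4823 -0.5324  0.0495] lo [ 0.441 -0.573  0.04 ] hi [ 0.522 -0.493  0.057] rect [ 0.4824 -0.5329] [0.077 0.076] 71.82
side tin 383 mean [ 0.4906 -0.189  
[... 336 characters left out ...]
t [0.4553 0.4578] [0.05  1.407] 3.66
side scan 492 mean [ 0.6151 -0.2042  0.0685] lo [ 0.581 -0.276  0.03 ] hi [ 0.657 -0.181  0.105] rect [ 0.6178 -0.2304] [0.096 0.062] 76.11
side scantop 186 mean [ 0.6092 -0.1773  0.1316] lo [ 0.385 -0.283  0.105] hi [0.654 1.158 0.727] rect [0.5253 0.4401] [0.081 1.461] 7.88
side bar 231 mean [0.4916 0.2394 0.1177] lo [0.482 0.163 0.108] hi [0.518 0.319 0.122] rect [0.4901 0.2396] [0.034 0.157] 8.03
side lid 5052 mean [0.6197 0.2618 0.119 ] lo [0.487 0.095 0.112] hi [0.721 0.386 0.124] rect [0.6029 0.2404] [0.291 0.234] 89.49
side jar 479 mean [0.4685 0.0252 0.0492] lo [ 0.441 -0.019  0.01 ] hi [0.499 0.042 0.078] rect [0.4688 0.0148] [0.057 0.055] 48.35
```

View pics/crop1.png

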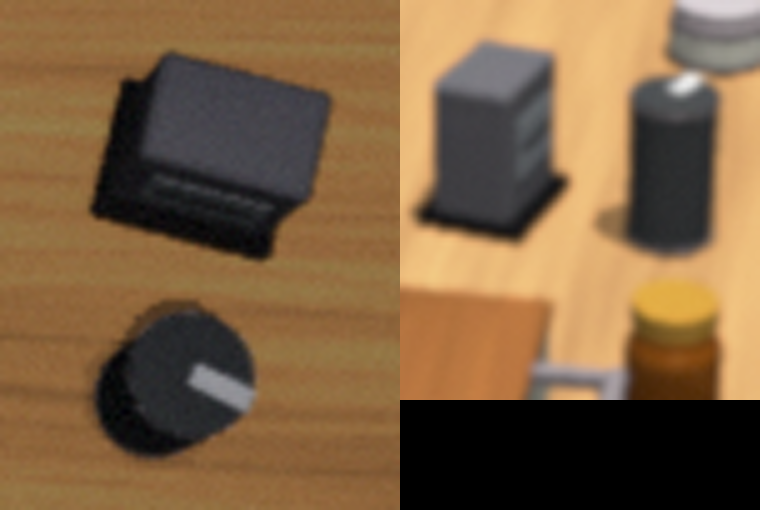

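The crop confirms that the tin's strip points to the robot's right and slightly back, and that the scanner is yawed about -14 deg. I'll refine these angles and begin the approach above the tin.

```bash
python3 - <<'E'
from h import *
c=dict(np.load("top0.npz")); K=c["intrinsics"]; V=np.linalg.inv(c["view"]); g=c["img"]
def plane(uv,h):
    d=np.c_[(uv-[K[0,2],K[1,2]])/[K[0,0],K[1,1]],np.ones(len(uv))]@V[:3,:3].T; o=V[:3,3]
    return (o+d*((h-o[2])/d[:,2])[:,None])[:,:2]
W=np.load("topW.npy");z=W[...,2]
v,u=np.mgrid[:480,:640]
m=(u>380)&(u<460)&(v>205)&(v<268)&(z>.104)&(z<.12)
r=cv2.minAreaRect(plane(np.c_[u[m],v[m]].astype(float),.11).astype(np.float32)); print("scan",r)
m=(u>395)&(u<440)&(v>265)&(v<305)&(z>.104)&(z<.12)
P=plane(np.c_[u[m],v[m]].astype(float),.11); print("tin",cv2.minEnclosingCircle(P.astype(np.float32)),P.mean(0))
w=g.min(2).astype(float)
mm=m&(w>90); S=plane(np.c_[u[mm],v[mm]].astype(float),.11); wt=w[mm]
s=np.average(S,axis=0,weights=wt); C=np.cov(S.T,aweights=wt); e=np.linalg.eigh(C)[1][:,1]
print("strip",s,np.degrees(np.arctan2(*(s-P.mean(0))[::-1])),np.degrees(np.arctan2(-abs(e[1]),e[0]*-np.sign(e[1]))),len(S))
E
python3 -m inch '1 .94 -.49 0 0 0 0;1 .94 -.49 0 0 0 0;1 .94 -.49 0 0 0 0;1 .94 -.49 0 0 0 0;1 .94 -.49 0 0 0 0;1 .94 -.49 0 0 0 0;1 .94 -.49 0 0 0 0;1 .94 -.49 0 0 0 0;1 .94 -.49 0 0 0 0;1 .94 -.49 0 0 0 0'
python3 -m inch '1 .94 -.49 0 0 0 0;1 .94 -.49 0 0 0 0;1 .94 -.49 0 0 0 0;1 .94 -.49 0 0 0 0;1 0 0 0 0 0 0;1 0 0 0 0 0 0'
```

```text
scan ((0.6188527941703796, -0.23597712814807892), (0.08951597660779953, 0.06017375737428665), 76.79816436767578)
tin ((0.4919421076774597, -0.2128179967403412), 0.032378245145082474) [ 0.49248343 -0.21258375]
strip [ 0.48710898 -0.22742725] -109.90400243584591 -114.86416946750418 64
time_s: 1.35
ee_pos: [0.3754, -0.3177, 0.2052]
eef_rot: [-3.141, 0.0, 0.256]
force: [0.4, -0.7, -0.4]
grip_width: 0.0941
grip_force: 0.0
time_s: 2.1
ee_pos: [0.4686, -0.2334, 0.2052]
eef_rot: [-3.141, 0.001, 0.256]
force: [0.6, 0.1, 0.7]
grip_width: 0.0941
grip_force: 0.0
```

```bash
python3 -m inch '1 .94 -.47 0 0 0 0;1 0 0 .8 0 0 0;1 0 0 .8 0 0 0;1 0 0 .8 0 0 0;1 0 0 .8 0 0 0;1 0 0 .8 0 0 0;1 0 0 .8 0 0 0;1 0 0 0 0 0 0;1 0 0 0 0 0 0'
python3 - <<'E'
from h import *
o=ctrl.get_obs();print(o["ee_pos"],o["force"])
E
```

```text
time_s: 3.22
ee_pos: [0.4929, -0.213, 0.0625]
eef_rot: [3.141, -0.001, 0.255]
force: [-0.1, 0.4, 0.2]
grip_width: 0.0941
grip_force: 0.0
[ 0.49285968 -0.21297302  0.06245152] [-0.10559616  0.35866438  0.24950284]
```

```bash
python3 -m inch '0 0 0 0 0 0 0;-1 0 0 0 0 0 0;-1 0 0 0 0 0 0;-1 0 0 0 0 0 0;-1 0 0 0 0 0 0;-1 0 0 0 0 0 0;-1 0 0 0 0 0 0;-1 0 0 0 0 0 0' 25
```

```text
time_s: 4.22
ee_pos: [0.4928, -0.2124, 0.0616]
eef_rot: [3.141, -0.0, 0.256]
force: [0.1, 0.2, 3.5]
grip_width: 0.0617
grip_force: 25.0
```

```bash
python3 -m inch '-1 0 0 0 0 0 -.5;-1 0 0 0 0 0 -.7;-1 0 0 0 0 0 -.9;-1 0 0 0 0 0 -.9;-1 0 0 0 0 0 -.9;-1 0 0 0 0 0 -.9;-1 0 0 0 0 0 -.9;-1 0 0 0 0 0 -.9;-1 0 0 0 0 0 -.9;-1 0 0 0 0 0 -.9'
python3 -m inch '-1 0 0 0 0 0 -.9;-1 0 0 0 0 0 -.6;-1 0 0 0 0 0 -.4;-1 0 0 0 0 0 0;-1 0 0 0 0 0 0'
```

```text
time_s: 5.48
ee_pos: [0.4925, -0.2122, 0.0616]
eef_rot: [-3.141, -0.0, 1.727]
force: [-2.0, 1.0, 6.8]
grip_width: 0.0617
grip_force: 25.0
time_s: 6.1
ee_pos: [0.4926, -0.2124, 0.0616]
eef_rot: [-3.141, 0.0, 2.053]
force: [-2.6, 0.3, 4.9]
grip_width: 0.0619
grip_force: 25.0
```

```bash
python3 -m inch '0 0 0 0 0 0 0;1 0 0 0 0 0 0;1 0 0 0 0 0 0;1 0 0 0 0 0 0;1 0 0 -.5 0 0 0;1 0 0 -.8 0 0 0;1 0 0 -.9 0 0 0;1 0 0 -.9 0 0 0;1 0 0 -.9 0 0 0;1 0 0 -.8 0 0 0'
python3 -m inch '.5 0 0 0 0 0 .9;0 0 0 0 0 0 .9;-.2 0 0 0 0 0 .9;-.2 .9 0 0 0 0 .07;-.2 1 0 0 0 0 0;-.2 1 0 0 0 0 0;-.2 1 0 0 0 0 0;-.2 1 0 0 0 0 0;-.2 1 0 0 0 0 0;-.2 1 0 0 0 0 0'
python3 - <<'E'
from h import *
c=camera("top");cv2.imwrite("pics/top1.png",c["img"]);s=camera("side")
np.savez("top1.npz",**c);np.savez("side1.npz",**s)
a=cv2.resize(c["img"][190:312,290:460],None,fx=3,fy=3,interpolation=cv2.INTER_CUBIC)
b=cv2.resize(s["img"][180:300,295:377],None,fx=3,fy=3.05,interpolation=cv2.INTER_CUBIC)
cv2.imwrite("pics/crop2.png",np.hstack([a,b]))
K=c["intrinsics"]; V=np.linalg.inv(c["view"]); g=c["img"]
def plane(uv,h):
    d=np.c_[(uv-[K[0,2],K[1,2]])/[K[0,0],K[1,1]],np.ones(len(uv))]@V[:3,:3].T; o=V[:3,3]
    return (o+d*((h-o[2])/d[:,2])[:,None])[:,:2]
z=world(c)[...,2]; v,u=np.mgrid[:480,:640]
m=(u>395)&(u<440)&(v>265)&(v<305)&(z>.104)&(z<.12)
P=plane(np.c_[u[m],v[m]].astype(float),.11); print("tin",cv2.minEnclosingCircle(P.astype(np.float32)),P.mean(0),len(P))
w=g.min(2).astype(float); mm=m&(w>90); S=plane(np.c_[u[mm],v[mm]].astype(float),.11); wt=w[mm]
s=np.average(S,axis=0,weights=wt); e=np.linalg.eigh(np.cov(S.T,aweights=wt))[1][:,1]; e*=np.sign(e[0])
print("strip",s,np.degrees(np.arctan2(*(s-P.mean(0))[::-1])),np.degrees(np.arctan2(e[1],e[0])),len(S))
E
```

```text
time_s: 7.35
ee_pos: [0.4928, -0.2123, 0.2077]
eef_rot: [3.141, 0.001, 2.053]
force: [0.8, -0.5, 0.2]
grip_width: 0.0939
grip_force: 0.0
time_s: 8.6
ee_pos: [0.4925, -0.0043, 0.2066]
eef_rot: [3.14, 0.0, 1.57]
force: [0.2, -0.6, 0.1]
grip_width: 0.0375
grip_force: 0.0
tin ((0.49518340826034546, -0.2132028341293335), 0.03197082132101059) [ 0.49503046 -0.21329295] 518
strip [ 0.51110403 -0.2169684 ] -12.880062341128767 -11.742994742328172 64
```

View pics/crop2.png

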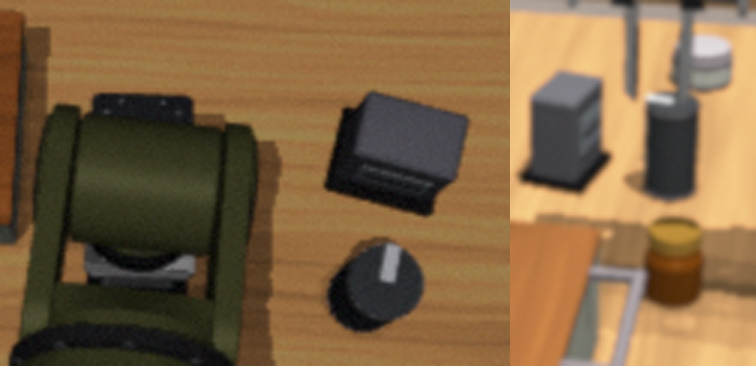

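The strip now points to -12 deg, between the bearing to the window (-9.5) and the window normal (-13). The tin is upright in place and the jar hasn't moved. Next is the bar.

```bash
python3 -m inch '-.2 1 0 0 0 0 0;-.2 1 0 0 0 0 0;-.2 1 0 0 0 0 0;-.2 1 0 0 0 0 0;-.2 1 0 0 0 0 0;-.2 1 0 0 0 0 0;-.2 1 0 0 0 0 0;-.2 .8 0 0 0 0 0;-.2 .3 -.07 0 0 0 0;-.2 0 0 0 0 0 0'
python3 - <<'E'
from h import *
s=camera("side"); z=world(s); np.savez("side2.npz",**s)
c=cv2.resize(s["img"][130:320,220:380],None,fx=3,fy=3,interpolation=cv2.INTER_CUBIC);cv2.imwrite("pics/crop3.png",c)
W=z;v,u=np.mgrid[:480,:640]
m=(u>322)&(u<348)&(v>262)&(v<308)&(W[...,2]>.105)&(W[...,2]<.13)&(W[...,0]<.5)&(W[...,1]>.18)&(W[...,1]<.3)
p=W[m];print(len(p),np.median(p,0),p.max(0),p.min(0),np.polyfit(p[:,1],p[:,0],1))
E
```

```text
time_s: 9.95
ee_pos: [0.4907, 0.2373, 0.2057]
eef_rot: [3.141, 0.0, 1.57]
force: [-0.4, -0.2, -0.5]
grip_width: 0.0376
grip_force: 0.0
130 [0.48774361 0.2459288  0.11901064] [0.49463866 0.29918577 0.12271228] [0.4819151  0.18122039 0.11318691] [0.01209253 0.48491076]
```

View pics/crop3.png

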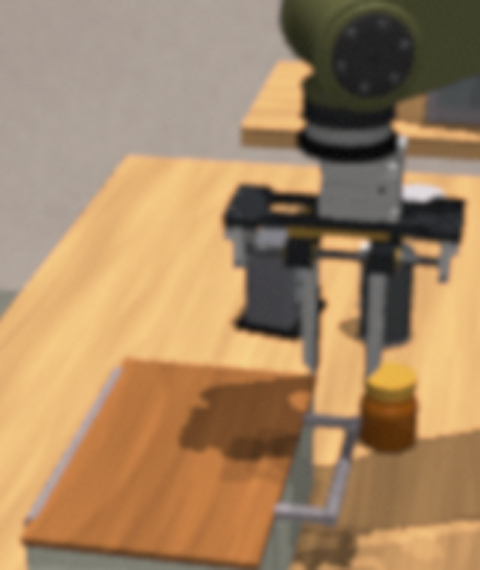

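The open fingers straddle the bar's line between the two arms, with the bar at crop pixels (340,465). Going down.

```bash
python3 -m inch '-.2 0 -.07 .9 0 0 0;-.2 0 0 .9 0 0 0;-.2 0 0 .9 0 0 0;-.2 0 0 .6 0 0 0;-.2 0 0 .35 0 0 0;-.2 0 0 0 0 0 0;-.2 0 0 0 0 0 0'
python3 -m inch '-1 0 0 0 0 0 0;-1 0 0 0 0 0 0;-1 0 0 0 0 0 0;-1 0 0 0 0 0 0;-1 0 0 0 0 0 0;-1 0 0 0 0 0 0' 15
```

```text
time_s: 10.88
ee_pos: [0.489, 0.2376, 0.0967]
eef_rot: [3.141, -0.0, 1.57]
force: [-0.6, -0.3, 0.0]
grip_width: 0.0376
grip_force: 0.0
time_s: 11.62
ee_pos: [0.4877, 0.2377, 0.096]
eef_rot: [-3.14, 0.0, 1.57]
force: [-6.5, -0.3, 5.6]
grip_width: 0.0117
grip_force: 15.0
```

```bash
python3 -m inch '-1 0 -.04 0 0 0 0;-1 0 .01 -.393 0 0 0;-1 0 .031 -.391 0 0 0;-1 0 .051 -.389 0 0 0;-1 0 .072 -.386 0 0 0;-1 0 .092 -.382 0 0 0;-1 0 0 0 0 0 0;-1 0 0 0 0 0 0'
```

```text
time_s: 12.62
ee_pos: [0.4955, 0.2375, 0.1543]
eef_rot: [3.14, -0.0, 1.57]
force: [7.1, 0.3, -4.1]
grip_width: 0.0113
grip_force: 15.0
```

```bash
python3 -m inch '-1 0 .14 -.377 0 0 0;-1 0 .14 -.37 0 0 0;-1 0 .15 -.363 0 0 0;-1 0 .169 -.354 0 0 0;-1 0 .187 -.345 0 0 0;-1 0 0 0 0 0 0;-1 0 0 0 0 0 0'
```

```text
time_s: 13.5
ee_pos: [0.5178, 0.2373, 0.2091]
eef_rot: [-3.139, 0.001, 1.57]
force: [-8.8, -4.3, 2.9]
grip_width: 0.0114
grip_force: 15.0
```

```bash
python3 -m inch '-1 0 .185 -.335 0 0 0;-1 0 .21 -.324 0 0 0;-1 0 .239 -.311 0 0 0;-1 0 .255 -.299 0 0 0;-1 0 .27 -.285 0 0 0;-1 0 0 0 0 0 0;-1 0 0 0 0 0 0'
```

```text
time_s: 14.38
ee_pos: [0.5529, 0.237, 0.2565]
eef_rot: [-3.141, 0.001, 1.57]
force: [-8.7, -6.4, 4.8]
grip_width: 0.0112
grip_force: 15.0
```

```bash
python3 -m inch '-1 0 .275 -.27 0 0 0;-1 0 .289 -.255 0 0 0;-1 0 .311 -.239 0 0 0;-1 0 .324 -.222 0 0 0;-1 0 .335 -.205 0 0 0;-1 0 0 0 0 0 0;-1 0 0 0 0 0 0;-1 0 0 0 0 0 0'
python3 - <<'E'
from h import *
from scipy.optimize import least_squares
for n in("side","top"):
    s=camera(n); W=world(s); np.savez(n+"3.npz",**s)
    if n=="side": cv2.imwrite("pics/side3.png",s["img"])
    else: cv2.imwrite("pics/top3.png",s["img"])
    g=s["img"].astype(int)
    m=(W[...,0]>.55)&(W[...,0]<.74)&(W[...,1]>.1)&(W[...,1]<.375)&(W[...,2]>.13)&(W[...,2]<.29)&(g[...,2]-g[...,0]>25)
    p=W[m]
    if len(p)<50: print(n,len(p)); continue
    f=least_squares(lambda k:p[:,0]*np.cos(k[0])+p[:,1]*k[2]+p[:,2]*np.sin(k[0])-k[1],[.5,.7,0],loss="soft_l1",f_scale=.002).x
    print(n,len(p),"lid angle",90-np.degrees(f[0]),f,p.min(0),p.max(0))
    d=np.array([.7125-.005,.24,.115])
o=ctrl.get_obs();print(o["ee_pos"],o["force"])
E
```

```text
time_s: 15.38
ee_pos: [0.5991, 0.2374, 0.2925]
eef_rot: [3.141, -0.0, 1.57]
force: [-6.0, -3.2, 6.5]
grip_width: 0.0116
grip_force: 15.0
side 186 lid angle 58.26586301062217 [ 0.55386518  0.67360141 -0.00122243] [0.60884686 0.10173651 0.1317017 ] [0.70837986 0.37481027 0.28808793]
top 1149 lid angle 59.01711781170833 [ 0.54075331  0.67545343 -0.01081431] [0.61735763 0.10000694 0.13027001] [0.7119519  0.374758   0.27786166]
[0.59912687 0.23734718 0.29249133] [-5.67375638 -3.10105173  6.75578694]
```

View pics/side3.png

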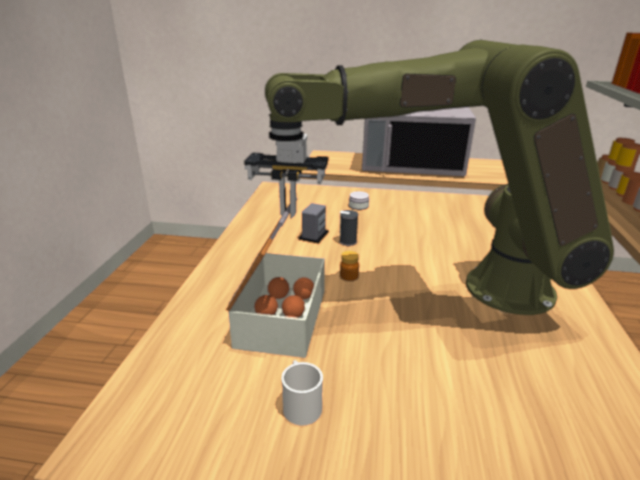

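View pics/top3.png

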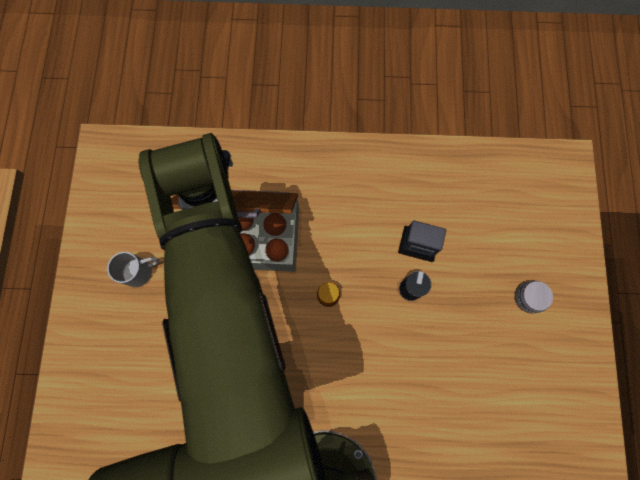

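The side view shows the lid raised, with the bar at (288,213) between the fingers. The top view shows the tin's strip pointing at the scanner from (420,278), and the jar, mug and low tin in place. Kinematics put the lid at about 59.7 deg and the images at 58–59, so I'll nudge it up half a degree and relieve the radial push.

```bash
python3 -m inch '-1 0 .04 -.06 0 0 0;-1 0 0 0 0 0 0;-1 0 0 0 0 0 0;-1 0 0 0 0 0 0;-1 0 0 0 0 0 0;-1 0 0 0 0 0 0;-1 0 0 0 0 0 0;-1 0 0 0 0 0 0'
python3 - <<'E'
from h import *
s=camera("top"); W=world(s); g=s["img"].astype(int)
m=(W[...,1]>.1)&(W[...,1]<.17)&(W[...,0]>.59)&(W[...,0]<.73)&(W[...,2]>.14)&(W[...,2]<.27)
p=W[m]; 
for a in(58,59,60,61,62):
    n=np.array([np.sin(np.radians(a)),0,np.cos(np.radians(a))]); r=p@n; t=p[:,2]; print(a,len(p),np.polyfit(t,r,1)[0].round(4),np.std(r).round(4))
print(ctrl.get_obs()["ee_pos"],ctrl.get_obs()["force"])
E
```

```text
time_s: 16.48
ee_pos: [0.6005, 0.2373, 0.2933]
eef_rot: [3.141, 0.0, 1.57]
force: [-4.3, -4.5, 5.0]
grip_width: 0.0114
grip_force: 15.0
58 415 0.0312 0.0019
59 415 0.011 0.0015
60 415 -0.0093 0.0015
61 415 -0.0295 0.0019
62 415 -0.0497 0.0024
[0.60046118 0.23734948 0.29334443] [-4.23259609 -4.11521535  4.37710584]
```

```bash
python3 -c "
from station import ticket
print(ticket.hand_in())"
```

```text
the job is handed in; nothing more can be done
None
```

The tin is turned so its label faces the scanner window to within about 3° and let go; the lid was handed in at about 60° (59.5° by camera, 60.4° by arm position), still held by its bar, and the jar, mug and low tin stayed where they were.

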